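# Close the lamp house after a bulb change

## Robot

A 6-joint arm with a two-finger parallel gripper is mounted at the origin on the work surface. World frame = base frame: x ahead of the robot, y to its left, z up, the work surface at z = 0. Lengths are in m, angles in rad, forces in N, time in s.
With the tool pointing down it reaches from about 0.375 to 0.9 m from the base axis. Payload 3.1 kg.
Tool frame: the origin (TCP) lies midway between the tips of the shut fingers; the grasp point (between the pads) lies 19 mm behind it (manip.grasp_offset is the distance from the TCP to the grasp point, in m); z points along the fingers, y is the line along which they close (so a half turn about z gives the same grasp; the last joint's range is limited). The gripper opens to 85 mm and grips with 20 to 120 N. Pads are 22 mm wide; open, the fingers measure 114 mm over their backs; the gripper's body (76 mm by 85 mm) begins 54 mm behind the grasp point. The pads swing forward as they close: fully open they stand 13 mm farther back than shut.
Start: joints at [1.081, 0.527, 1.433, -0, 1.181, -0.178], TCP at [0.191, 0.595, 0.231] pointing down, gripper open.
Joint ranges: [-3.08, 3.08], [-0.75, 2.2], [0.22, 2.44], [-1.43, 4.57], [0, 2.65], [-2.85, 2.85]. Speed limits (rad/s): [2.79, 2.79, 3.14, 3.14, 3.14, 3.14].

## Interface

Orientations are given as a unit quaternion [x, y, z, w].
In Python, from station import sensors, cams, order, manip gives the robot as it stands.
- The arm moves only by the tool move_arm, never from a script. Its argument "targets" is a list of rows, each an object of numbers: "dx", "dy", "dz": the shift along the world's x, y, z normalised to -1 to 1, where 1 is 25 mm; "rx", "ry", "rz": the turn, a rotation vector about the world's x, y, z normalised to -1 to 1, where 1 is 30 degrees. A call has exactly 10 rows; each row shifts and turns the commanded pose from where the row before left it; what a row does not reach is not made up. A row lasts 1/8 s, in which the tool goes at most 62.5 mm and 10.7 degrees, less where a joint would pass 70% of its speed; a pose out of reach is approached as far as the arm can. A call with a number of a shift or a turn outside -1 to 1 is refused whole. A call with a gripper value outside its range is refused whole. "claw" is the opening in per cent of the stroke, from 0 (shut) to 100 (fully open), set as the call begins (left out, the last holds). The fingers move at their own pace and stop on an object; "newtons" is the grip in N (left out, the last holds). Time passes only in rows, so rows that do not move let the fingers close, or fill a call up. It gives the time, the measured TCP pose, the force, the opening and the grip force at its end, in the units of the state.
- sensors.sense(): the state, without advancing time (a new reading comes with each control period).
- cams.snapshot(name): name is "scene" or "top" or "wrist"; returns the picture (420x560x3 uint8, red, green, blue); there is no depth.
- cams.camera_model(name): a dict with "fx", "fy", "cx", "cy" (pixels), "extrinsics" (4x4, takes a point from world to camera coordinates). Camera axes: x right, y down, z forward; pixel columns grow to the right and rows downward; lengths in m; the calibration is good to about 2 mm. A picture is of the moment at which its call begins: read the wrist's pose just before it. camera_model takes no time and is no camera call; for the wrist camera it gives the pose at the moment of the call.
- order.sign_off(): hands the job in; it is judged then, once.
The state is a dict: "t": time; "q": joint angles; "qd": joint speeds; "tau": joint torques, N m; "tcp_pos": TCP position; "tool_rot": TCP orientation; "force": force on the tool from outside, world axes, zero at the start; "ft_torque": the same for the moment, N m; "finger_gap": opening from 0.0 (shut) to 1.0 (fully open); "gripper_force": force on a finger pad.
Only numpy, scipy, OpenCV 4.12 (cv2) and the standard library are available. Lean on these libraries where they do the work, as an engineer would, in place of code of your own. Each camera call takes 0.05 s, during which the arm holds its last target. There are 200 camera calls.

## Task

Put the black cap back on the leaning bulb port of the white lamp house: rest it on the port, turn it back and forth under light pressure, never forcing it, until its hidden lugs drop into their notches and its flange sits flush all round. Then swing the red-handled clip fully over the cap's rim, let go, and leave the other things on the bench where they are.

Things in the scene. Friction and masses are not known exactly. Their poses are not given: they have to be found in the camera images.
- cap: Loose cap, about 220 g. Origin: centre of the underside of its black flange (72 across, z 0 to 6); z is its axis, out through the grip. Four equal lugs under the flange, hidden from above, on the cap's +x, +y, -x, -y at 29 from the axis: 5 wide, 5 deep. It starts upright on the bench, any yaw; it and two small bystanders swap places.
- cap_grip (a point): Point on the cap's axis at cap z = 30, in its grey wing grip with a white stripe on top: the grip is 50 long (along cap x), 18 thick (along cap y), from cap z = 6 to 47. Pinch it across the 18.
- cap_foot (a point): End of the cap's aluminium centring spigot, on the axis at cap z = -14. The spigot is 42 across, tapering to 32 over its last 5. At the start the cap stands on it, so the cap's origin is 14 above the bench.
- lamphouse: White box 180 x 150 x 95 tall on a black base 190 x 160, fixed to the bench. Origin: at bench height, 20 in front (-x) of the box's centre; its front faces its -x; z up. A black tube 76 across leans out of its top, 30 degrees from vertical towards the front; its place and yaw vary.
- port: Mouth of the leaning tube, 165 above the bench. Origin: centre of the rim, where the underside of the cap's flange rests when home (cap origin = port origin). z: port axis, outwards (up and to the lamp house's front, 30 degrees from vertical); y: level, towards the clip; x: slopes up and back. Bore 45 across, 20 deep, for the spigot.
- ring_centre (a point): Centre of the notched black ring in the rim (72 across, its top at port z = 0). Four notches 90 degrees apart, 6 deep; any lug fits any, with about 5 degrees to spare either way. The ring's angle differs each time and is not reported. Lugs on the ring: cap 5 proud and free to turn; over the notches it drops 5, then resists turning (ring slips at 0.8 N m).
- clip_pivot (a point): Top of the clip's pivot at port (0, +54), axis along port z. The clip is a steel bar 10 wide, at port z 8 to 13; its tongue reaches 28 from the pivot, its red handle stands 40 from it on the other side. The tongue strikes the edge of a cap that is not home.
- clip (a joint): Clip angle. 0 = closed: tongue points at the port's axis, over the cap's rim; 1.1 to 1.4 rad at the start = open. Positive is anticlockwise looking down onto the mouth. It stays where left; about 1.5 N at the handle moves it; it stops at 0.
- clip_handle (a point): Centre of the top of the clip's red handle, a post 12 across along port z from z = 10 to 40: at port (0, +94, +40) when closed; when open it is swung towards the front, near port (-38, +65, +40).
- objective: Bystander: steel microscope objective, 28 wide, 50 tall, standing; origin under its centre.
- canister: Bystander: small white jar with black lid, 48 wide, 60 tall; origin under its centre.
- oil: Bystander: small amber bottle, 34 wide, 70 tall; origin under its centre.
- slidebox: Bystander: wooden slide box 85 x 100 x 34; origin under its centre.
- carton: Bystander: cardboard carton 50 x 50 x 75; origin under its centre.
- mouse: Bystander: black computer mouse 100 x 58 x 32; origin under its centre.
- driver: Bystander: screwdriver lying flat, 170 long; origin at its middle, underneath.
Things that resemble listed ones, but are neither listed nor needed, are in the scene too. What is shaped like the cap but yellow is not meant.

How it is judged:
By the outcome, as a careful person would: the job done as asked, in the order asked, and still so for the second after the job is handed in, with the robot touching nothing.
It also fails if it takes over 72 s, if anything falls off the work surface, if the arm or the gripper's body presses on something with over 40 N, if the wrist force passes 120 N, or if a joint passes its speed limit or range.

## Working session

There is one attempt and no reset: what is moved stays moved. The work goes in short steps, Python scripts to look and compute and a tool call to move; the robot and the scene stay as the last step left them, time stands still between calls to the robot, and variables do not carry over. Pictures are saved under pics/ and viewed, at most 10 in all, crops included, and the job is handed in when it is done.

Besides the shell and the picture viewer there is one more tool, called after ">>>" by a JSON object that holds its "op" and its "data", one argument or row to a line. move_arm: Moves the arm, as the interface text tells. Scaled input: -1 to 1 covers 25 mm each way for a shift and 30 degrees each way for a turn. Its arguments: {"type":"object","properties":{"targets":{"type":"array"},"claw":{"type":"number"},"newtons":{"type":"number"}},"required":["targets"]}

```bash
ls; mkdir -p pics
python3 - <<'E'
from station import sensors,cams,order,manip
import cv2,numpy as np
s=sensors.sense();print(s['t'],s['tcp_pos'],s['tool_rot'],s['finger_gap'],manip.grasp_offset)
for n in('scene','top'):
    im=cams.snapshot(n)[:,:,::-1]; np.save(f'pics/{n}0.npy',im)
    cv2.imwrite(f'pics/{n}0.png',cv2.resize(im,(800,600),interpolation=cv2.INTER_CUBIC))
    m=cams.camera_model(n);print(n,m['fx'],m['fy'],m['cx'],m['cy'],np.round(np.array(m['extrinsics']),4).tolist())
E
```

```text
pics
0.0 [0.19077706 0.59442472 0.2303376 ] [ 1.54781349e-01  9.87948160e-01 -1.01924004e-03 -3.58473447e-04] 0.9999519114937478 0.0187
scene 437.0858170372796 437.0858170372796 276.170486750526 210.37750550032519 [[0.7284, 0.685, -0.0138, -0.3984], [0.362, -0.4019, -0.8411, -0.0874], [-0.5817, 0.6077, -0.5407, 1.5889], [0.0, 0.0, 0.0, 1.0]]
top 520.9754411264619 520.9754411264619 278.14512752020255 206.68948502385422 [[0.028, -0.9996, 0.0034, -0.0192], [-0.9936, -0.0282, -0.1091, 0.5631], [0.1092, -0.0004, -0.994, 1.4203], [0.0, 0.0, 0.0, 1.0]]
```

View pics/scene0.png

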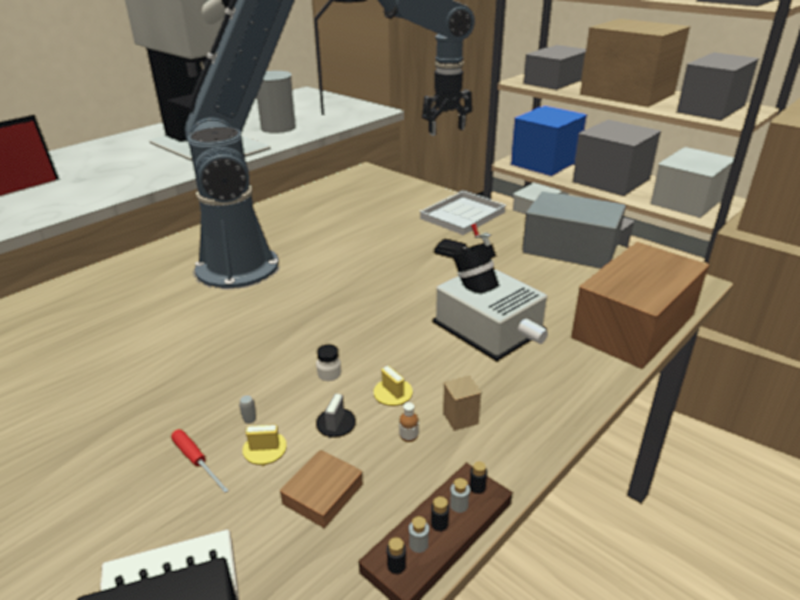

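View pics/top0.png

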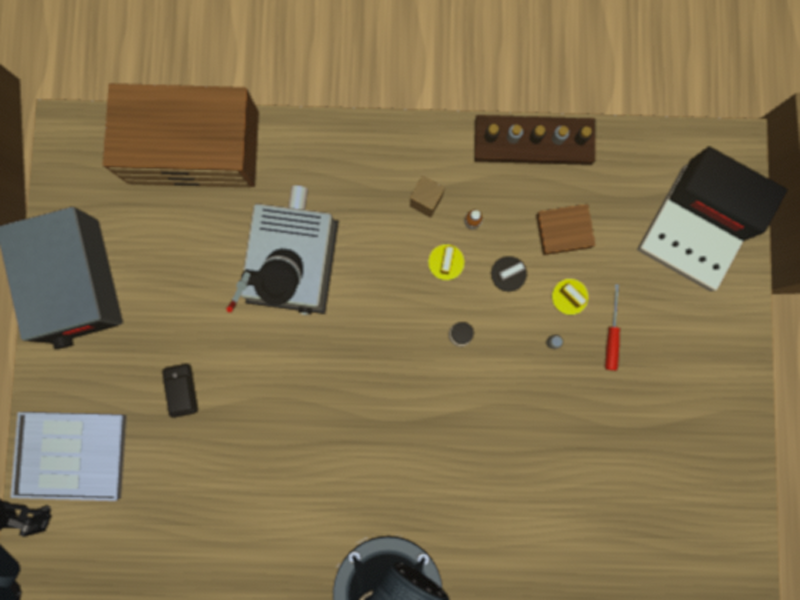

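The black cap stands at about (509,273) in the top view, between two yellow look-alikes. The lamp house is at (290,260), its tube mouth near (277,277), and the red clip handle at (230,308). Next I measure the cap and get a first estimate of the port.

```bash
cat > h.py <<'E'
from station import sensors,cams,order,manip
import cv2,numpy as np
from scipy.spatial.transform import Rotation as R
def model(n):
    m=cams.camera_model(n);E=np.array(m['extrinsics']);K=np.array([[m['fx'],0,m['cx']],[0,m['fy'],m['cy']],[0,0,1]]);return K,E
def ray(M,uv):
    K,E=M;d=E[:3,:3].T@np.linalg.solve(K,[uv[0],uv[1],1]);return -E[:3,:3].T@E[:3,3],d/np.linalg.norm(d)
def plane(M,uv,z,n=(0,0,1),p=None):
    o,d=ray(M,uv);n=np.array(n,float);p=np.array([0,0,z]) if p is None else p
    return o+d*((p-o)@n)/(d@n)
def tri(rs):
    A=0;b=0
    for o,d in rs:
        P=np.eye(3)-np.outer(d,d);A=A+P;b=b+P@o
    x=np.linalg.solve(A,b);return x,[np.linalg.norm((np.eye(3)-np.outer(d,d))@(x-o)) for o,d in rs]
def proj(M,p):
    K,E=M;c=E[:3,:3]@np.asarray(p)+E[:3,3];q=K@c;return q[:2]/q[2]
def delta(pos,Rt,n=10,cur=None):
    s=sensors.sense();p0,R0=cur if cur else (s['tcp_pos'],R.from_quat(s['tool_rot']))
    rv=(Rt*R0.inv()).as_rotvec();print('total d(mm)',np.round((pos-p0)*1e3,1),'rot deg',np.round(np.degrees(rv),2))
    print('units/%d:'%n,np.round((pos-p0)/.025/n,3),np.round(np.degrees(rv)/30/n,3))
E
python3 - <<'E'
from h import *
T,S=model('top'),model('scene')
t=np.load('pics/top0.npy');s=np.load('pics/scene0.npy')
def blobs(im,mask,x0,y0,x1,y1,off=0):
    m=np.zeros(mask.shape,np.uint8);m[y0:y1,x0:x1]=mask[y0:y1,x0:x1]
    n,l,st,c=cv2.connectedComponentsWithStats(m);k=1+np.argmax(st[1:,4]);return c[k],(l==k).astype(np.uint8),st[k]
def feats(im):
    h=cv2.cvtColor(im,cv2.COLOR_BGR2HSV);i=im.astype(int)
    return h,((h[...,1]<50)&(h[...,2]>150)),(h[...,2]<75)&(h[...,1]<120),((i[...,2]>130)&(i[...,1]<70))
ht,wt,dt,rt=feats(t);hs,ws,ds,rs=feats(s)
c,m,st=blobs(t,wt,340,175,374,207);r=cv2.minAreaRect(cv2.findNonZero(m));P=plane(T,c,.061)
v=cv2.boxPoints(r);e=max([(v[0],v[1]),(v[1],v[2])],key=lambda q:np.linalg.norm(q[0]-q[1]))
d=plane(T,e[1],.061)-plane(T,e[0],.061);print('stripe',c,st,P,'len',np.linalg.norm(d),'yaw',np.degrees(np.arctan2(d[1],d[0])))
c2,_,st2=blobs(s,ws,222,272,246,297);print('scene stripe',c2,st2,'tri',tri([ray(T,c),ray(S,c2)]))
c,m,st=blobs(t,dt|wt,338,175,374,207);(x,y),rad=cv2.minEnclosingCircle(cv2.findNonZero(m));print('flange',plane(T,(x,y),.020),c,rad)
c,m,st=blobs(t,wt&(ht[...,2]>120),165,135,240,222);print('box',st,[plane(T,q,.095).round(4) for q in cv2.boxPoints(cv2.minAreaRect(cv2.findNonZero(m)))])
a,_,st=blobs(t,rt,150,200,175,222);b,_,st2=blobs(s,rs,322,152,345,172);print('handle',a,st,b,st2,tri([ray(T,a),ray(S,b)]))
c,m,st=blobs(t,dt,176,170,214,216);print('mouth dark',c,st,plane(T,c,.165))
A=cv2.resize(t[130:225,145:245],(790,750),interpolation=cv2.INTER_CUBIC)[:590];B=None
A=cv2.resize(t[130:230,145:245],(400,400),interpolation=cv2.INTER_CUBIC);B=cv2.resize(s[150:250,290:390],(400,400),interpolation=cv2.INTER_CUBIC)
cv2.imwrite('pics/lamp.png',np.hstack([A,B]))
E
```

```text
stripe [358.11290323 188.93548387] [351 185  15   9  62] [ 0.61521351 -0.22092378  0.061     ] len 0.04328752142777981 yaw -61.78196558993438
scene stripe [233.34408602 281.6344086 ] [228 275  12  14  93] tri (array([ 0.61472359, -0.22169823,  0.06045889]), [np.float64(0.0008957295860609337), np.float64(0.0008957295860610728)])
flange [ 0.61484523 -0.22056684  0.02      ] [354.7244582  192.00309598] 11.92675495147705
box [ 172  144   59   70 1644] [array([0.5501, 0.2887, 0.095 ]), array([0.7224, 0.2725, 0.095 ]), array([0.7052, 0.1286, 0.095 ]), array([0.5334, 0.1467, 0.095 ])]
handle [160.33333333 215.75      ] [159 214   4   4  12] [332.07142857 160.28571429] [331 157   3   8  14] (array([0.51704977, 0.2923087 , 0.16645903]), [np.float64(0.0001842693848866072), np.float64(0.0001842693848865503)])
mouth dark [192.55334115 198.3024619 ] [176 182  38  34 853] [0.56388079 0.21369495 0.165     ]
```

View pics/lamp.png

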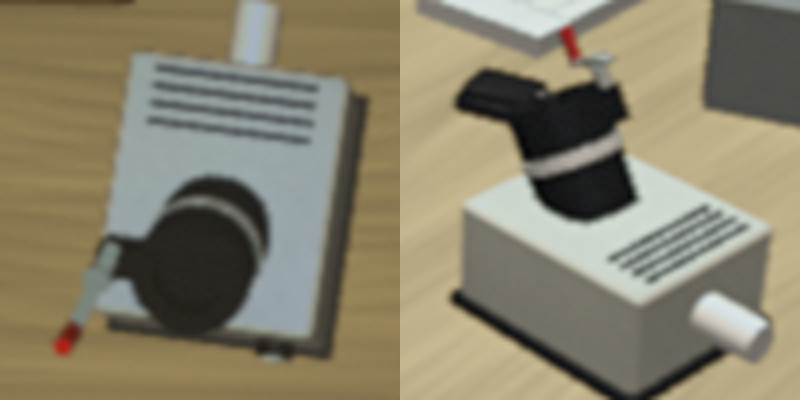

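The lamp house's x axis points about -6° from world x. The mouth is near (0.56, 0.21, 0.165), with the clip open on its +y side. I'll check it from above with the wrist camera.

```bash
cat >> h.py <<'E'
yaw=np.radians(-6.0)
xl=np.array([np.cos(yaw),np.sin(yaw),0]);yl=np.array([-np.sin(yaw),np.cos(yaw),0])
zp=-.5*xl+np.array([0,0,np.cos(np.pi/6)]);xp=np.cross(yl,zp);RP=np.c_[xp,yl,zp]
def tool(zaxis_up,ydir):
    z=-np.asarray(zaxis_up,float);z/=np.linalg.norm(z);y=np.asarray(ydir,float);y=y-z*(y@z);y/=np.linalg.norm(y);return R.from_matrix(np.c_[np.cross(y,z),y,z])
E
python3 - <<'E'
from h import *
s=sensors.sense();R0=R.from_quat(s['tool_rot']);print(R0.as_matrix().round(3).tolist())
K,E=model('wrist');C=-E[:3,:3].T@E[:3,3];Rc=R0.inv().as_matrix()@E[:3,:3].T
off=R0.inv().apply(C-s['tcp_pos']);print('K',K.round(1).tolist(),'cam off tool',off.round(4),'cam axes in tool',Rc.round(3).tolist())
P=np.array([.560,.213,.165])
for yd in (yl,-yl,xp,-xp):
    Rt=tool(zp,yd)
    # camera principal axis point at dist D from port along zp
    pos=P+.2*zp-Rt.apply(off);
    if 1: print(yd.round(2));delta(pos,Rt,20)
E
```

```text
[[-0.952, 0.306, -0.001], [0.306, 0.952, -0.002], [0.0, -0.002, -1.0]]
K [[290.7, 0.0, 280.8], [0.0, 290.7, 211.8], [0.0, 0.0, 1.0]] cam off tool [ 8.080e-02  1.000e-04 -1.433e-01] cam axes in tool [[-0.001, -0.949, -0.315], [1.0, -0.0, -0.001], [0.0, -0.315, 0.949]]
[0.1  0.99 0.  ]
total d(mm) [ 410.6 -385.9   24.1] rot deg [ -6.1  -29.45  11.56]
units/20: [ 0.821 -0.772  0.048] [-0.01  -0.049  0.019]
[-0.1  -0.99 -0.  ]
total d(mm) [ 271.4 -371.1  -56.7] rot deg [  42.86   -9.2  -162.83]
units/20: [ 0.543 -0.742 -0.113] [ 0.071 -0.015 -0.271]
[ 0.86 -0.09  0.5 ]
total d(mm) [ 332.5 -458.9  -16.4] rot deg [ 17.75 -27.26 -76.27]
units/20: [ 0.665 -0.918 -0.033] [ 0.03  -0.045 -0.127]
[-0.86  0.09 -0.5 ]
total d(mm) [ 349.5 -298.2  -16.3] rot deg [-28.57 -18.65  99.22]
units/20: [ 0.699 -0.596 -0.033] [-0.048 -0.031  0.165]
```

Run:
```python
from h import *
s=sensors.sense();R0=R.from_quat(s['tool_rot'])
K,E=model('wrist');C=-E[:3,:3].T@E[:3,3];Rc=R0.inv()*R.from_matrix(E[:3,:3].T);off=R0.inv().apply(C-s['tcp_pos'])
P=np.array([.560,.213,.165])
Rt=R.from_matrix(np.c_[yl,-xp,-zp])*Rc.inv()   # cam x=yl, z=-zp
for g in (1,-1):
    Rt=R.from_matrix(np.c_[g*yl,-g*xp,-zp])*Rc.inv();pos=P+.23*zp-Rt.apply(off);print(pos);delta(pos,Rt,10);delta(pos,Rt,20)
```

```text
Traceback (most recent call last):
  File "scipy/spatial/transform/_rotation.pyx", line 1143, in scipy.spatial.transform._rotation.Rotation.from_matrix
ValueError: Non-positive determinant (left-handed or null coordinate frame) in rotation matrix 0: [[ 0.10452846 -0.86128123  0.49726095]
 [ 0.9945219   0.0905243  -0.05226423]
 [ 0.         -0.5        -0.8660254 ]].
```

Run:
```python
from h import *
s=sensors.sense();R0=R.from_quat(s['tool_rot'])
K,E=model('wrist');C=-E[:3,:3].T@E[:3,3];Rc=R0.inv()*R.from_matrix(E[:3,:3].T);off=R0.inv().apply(C-s['tcp_pos'])
P=np.array([.560,.213,.165])
Rt=R.from_matrix(np.c_[yl,xp,-zp])*Rc.inv();pos=P+.23*zp-Rt.apply(off);print(pos);delta(pos,Rt,10);delta(pos,Rt,20)
```

```text
[0.55303136 0.2137449  0.2401117 ]
total d(mm) [ 362.2 -380.7    9.7] rot deg [ -2.28 -11.43  11.81]
units/10: [ 1.449 -1.523  0.039] [-0.008 -0.038  0.039]
total d(mm) [ 362.2 -380.7    9.7] rot deg [ -2.28 -11.43  11.81]
units/20: [ 0.724 -0.761  0.019] [-0.004 -0.019  0.02 ]
```

>>> {"op": "move_arm", "data": {
  "targets": [
    {"dx":0.72,"dy":-0.76,"dz":0.4,"rx":-0.004,"ry":-0.019,"rz":0.02},
    {"dx":0.72,"dy":-0.76,"dz":0.4,"rx":-0.004,"ry":-0.019,"rz":0.02},
    {"dx":0.72,"dy":-0.76,"dz":0.4,"rx":-0.004,"ry":-0.019,"rz":0.02},
    {"dx":0.72,"dy":-0.76,"dz":0,"rx":-0.004,"ry":-0.019,"rz":0.02},
    {"dx":0.72,"dy":-0.76,"dz":0,"rx":-0.004,"ry":-0.019,"rz":0.02},
    {"dx":0.72,"dy":-0.76,"dz":0,"rx":-0.004,"ry":-0.019,"rz":0.02},
    {"dx":0.72,"dy":-0.76,"dz":0,"rx":-0.004,"ry":-0.019,"rz":0.02},
    {"dx":0.72,"dy":-0.76,"dz":0,"rx":-0.004,"ry":-0.019,"rz":0.02},
    {"dx":0.72,"dy":-0.76,"dz":0,"rx":-0.004,"ry":-0.019,"rz":0.02},
    {"dx":0.72,"dy":-0.76,"dz":0,"rx":-0.004,"ry":-0.019,"rz":0.02}
  ]
}}

```text
t: 1.35
tcp_pos: [0.3713, 0.4042, 0.2609]
tool_rot: [0.102, 0.993, -0.003, 0.051]
force: [-1.2, 0.5, -0.3]
finger_gap: 1.002
gripper_force: 0.0
```

>>> {"op": "move_arm", "data": {
  "targets": [
    {"dx":0.73,"dy":-0.76,"dz":0,"rx":-0.004,"ry":-0.019,"rz":0.02},
    {"dx":0.73,"dy":-0.76,"dz":0,"rx":-0.004,"ry":-0.019,"rz":0.02},
    {"dx":0.73,"dy":-0.76,"dz":0,"rx":-0.004,"ry":-0.019,"rz":0.02},
    {"dx":0.73,"dy":-0.76,"dz":0,"rx":-0.004,"ry":-0.019,"rz":0.02},
    {"dx":0.73,"dy":-0.76,"dz":0,"rx":-0.004,"ry":-0.019,"rz":0.02},
    {"dx":0.73,"dy":-0.76,"dz":0,"rx":-0.004,"ry":-0.019,"rz":0.02},
    {"dx":0.73,"dy":-0.76,"dz":0,"rx":-0.004,"ry":-0.019,"rz":0.02},
    {"dx":0.73,"dy":-0.76,"dz":-0.4,"rx":-0.004,"ry":-0.019,"rz":0.02},
    {"dx":0.73,"dy":-0.76,"dz":-0.4,"rx":-0.004,"ry":-0.019,"rz":0.02},
    {"dx":0.73,"dy":-0.76,"dz":0,"rx":-0.004,"ry":-0.019,"rz":0.02}
  ]
}}

```text
t: 2.6
tcp_pos: [0.5531, 0.2141, 0.2398]
tool_rot: [0.05, 0.994, -0.006, 0.1]
force: [-0.2, 0.5, 0.2]
finger_gap: 1.0
gripper_force: 0.0
```

Run:
```python
from h import *
M=model('wrist');im=cams.snapshot('wrist')[:,:,::-1]
np.save('pics/w1.npy',im);np.savez('pics/w1m.npz',K=M[0],E=M[1])
s=sensors.sense();print(s['tcp_pos'],s['q'])
p=proj(M,[.56,.213,.165]);print(p)
g=im[100:330,160:410].astype(float)
g=np.clip(255*(g/255)**.45,0,255).astype(np.uint8)
cv2.imwrite('pics/w1.png',np.hstack([cv2.resize(im,(400,300)),cv2.resize(g,(400,368),interpolation=cv2.INTER_CUBIC)[:300]]))
cv2.imwrite('pics/w1.png',cv2.resize(g,(652,600),interpolation=cv2.INTER_CUBIC))
```

```text
[0.55598627 0.21212237 0.24053792] [ 0.20929676  0.41266323  1.63703895 -0.08197509  0.89962734 -1.21508988]
[280.46958352 212.07084042]
```

View pics/w1.png

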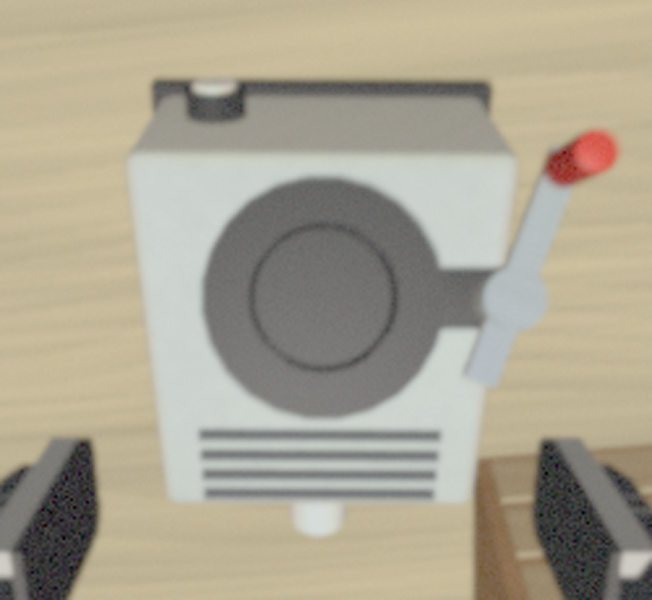

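Viewed along the port axis, the rim is a circle centred at crop (323,297) with the bore ring inside it. The clip pivot is at (515,300) and the handle top at (596,151). No notches can be seen, so I'll fit circles for the position and plan the cap grasp.

Run:
```python
from h import *
im=np.load('pics/w1.npy');z=np.load('pics/w1m.npz');M=(z['K'],z['E'])
g=cv2.GaussianBlur(im,(3,3),0).max(2).astype(float)
def edges(c,r0,r1,mode,angs):
    out=[]
    for a in np.radians(angs):
        r=np.arange(r0,r1,.25);x=(c[0]+r*np.cos(a)).astype(np.float32);y=(c[1]+r*np.sin(a)).astype(np.float32)
        v=cv2.remap(g.astype(np.float32),x[None],y[None],cv2.INTER_CUBIC)[0]
        k=np.argmax(np.gradient(v)) if mode=='edge' else np.argmin(v)
        out.append((x[k],y[k]))
    return np.array(out,np.float32)
c=(283.9,213.9)
for n,r0,r1,md,A,rm in(('outer',40,51,'edge',[*range(30,331,5)],.036),('bore',23,34,'min',range(0,360,5),.0225)):
    e=edges(c,r0,r1,md,A);E=cv2.fitEllipse(e);rr=sum(E[1])/4
    print(n,E,'Zest',M[0][0,0]*rm/rr,'ray z=.165',plane(M,E[0],.165))
    if n=='bore':P=plane(M,E[0],.165)
o,d=ray(M,E[0]);print('Z at P',(M[1][:3,:3]@P+M[1][:3,3])[2],'viewdir',d,'-zp',-zp)
i=im.astype(int);red=((i[...,2]>130)&(i[...,1]<90)).astype(np.uint8);n,l,st,ce=cv2.connectedComponentsWithStats(red);k=1+np.argmax(st[1:,4])
print('red',ce[k],st[k])
h=plane(M,(160+596/2.608,100+151/2.608),0,zp,P+.04*zp);print('handle top in port',RP.T@(h-P))
pv=plane(M,(160+515/2.608,100+300/2.608),0,zp,P+.015*zp);print('pivot in port',RP.T@(pv-P))
# box front/back top edges slope -> lamp yaw, top-face left/right corners in crop
for a,b in(((130,155),(515,155)),((200,434),(440,434)),((205,493),(434,493))):
    A=plane(M,(160+a[0]/2.608,100+a[1]/2.608),.095);B=plane(M,(160+b[0]/2.608,100+b[1]/2.608),.095);v=B-A;print('lamp y yaw',np.degrees(np.arctan2(-v[0],v[1])),'len',np.linalg.norm(v))
s=sensors.sense()
# cap grasp
cy=np.radians(-61.8);cap=np.array([.6150,-.2208,.014])
for sg in(1,-1):
    yd=sg*np.array([-np.sin(cy),np.cos(cy),0]);Rt=tool([0,0,1],yd);print(sg);delta(cap+[0,0,.030-.0187+.003+.08],Rt,20)
```

```text
outer ((283.5670166015625, 213.72109985351562), (92.9747085571289, 93.50643157958984), 120.14026641845703) Zest 0.22451561398998304 ray z=.165 [0.56174608 0.21529004 0.165     ]
bore ((283.42523193359375, 213.51023864746094), (54.615257263183594, 54.6854362487793), 86.59085845947266) Zest 0.23940794844296362 ray z=.165 [0.56154242 0.21519683 0.165     ]
Z at P 0.2303591147455763 viewdir [ 0.50091842 -0.04302753 -0.8644243 ] -zp [ 0.49726095 -0.05226423 -0.8660254 ]
red [388.73640167 157.58577406] [381 149  17  18 239]
handle top in port [-0.0368417   0.06832596  0.04      ]
pivot in port [0.00085353 0.05471049 0.015     ]
lamp y yaw -5.748876182518796 len 0.14278285264994914
lamp y yaw -5.700271162111522 len 0.11006742280517237
lamp y yaw -5.686891370310579 len 0.1105543021052998
1
total d(mm) [  59.  -432.9 -132.2] rot deg [  6.88  10.04 -55.78]
units/20: [ 0.118 -0.866 -0.264] [ 0.011  0.017 -0.093]
-1
total d(mm) [  59.  -432.9 -132.2] rot deg [-11.81   8.1  123.51]
units/20: [ 0.118 -0.866 -0.264] [-0.02   0.014  0.206]
```

>>> {"op": "move_arm", "data": {
  "targets": [
    {"dx":0.12,"dy":-0.87,"rx":0.011,"ry":0.017,"rz":-0.093},
    {"dx":0.12,"dy":-0.87,"rx":0.011,"ry":0.017,"rz":-0.093},
    {"dx":0.12,"dy":-0.87,"rx":0.011,"ry":0.017,"rz":-0.093},
    {"dx":0.12,"dy":-0.87,"rx":0.011,"ry":0.017,"rz":-0.093},
    {"dx":0.12,"dy":-0.87,"rx":0.011,"ry":0.017,"rz":-0.093},
    {"dx":0.12,"dy":-0.87,"rx":0.011,"ry":0.017,"rz":-0.093},
    {"dx":0.12,"dy":-0.87,"rx":0.011,"ry":0.017,"rz":-0.093},
    {"dx":0.12,"dy":-0.87,"rx":0.011,"ry":0.017,"rz":-0.093},
    {"dx":0.12,"dy":-0.87,"rx":0.011,"ry":0.017,"rz":-0.093},
    {"dx":0.12,"dy":-0.87,"rx":0.011,"ry":0.017,"rz":-0.093}
  ]
}}

```text
schema error: expected keys dx, dy, dz, rx, ry, rz
```

>>> {"op": "move_arm", "data": {
  "targets": [
    {"dx":0.12,"dy":-0.87,"dz":-0.2,"rx":0.011,"ry":0.017,"rz":-0.093},
    {"dx":0.12,"dy":-0.87,"dz":-0.4,"rx":0.011,"ry":0.017,"rz":-0.093},
    {"dx":0.12,"dy":-0.87,"dz":-0.5,"rx":0.011,"ry":0.017,"rz":-0.093},
    {"dx":0.12,"dy":-0.87,"dz":-0.6,"rx":0.011,"ry":0.017,"rz":-0.093},
    {"dx":0.12,"dy":-0.87,"dz":-0.6,"rx":0.011,"ry":0.017,"rz":-0.093},
    {"dx":0.12,"dy":-0.87,"dz":-0.6,"rx":0.011,"ry":0.017,"rz":-0.093},
    {"dx":0.12,"dy":-0.87,"dz":-0.6,"rx":0.011,"ry":0.017,"rz":-0.093},
    {"dx":0.12,"dy":-0.87,"dz":-0.6,"rx":0.011,"ry":0.017,"rz":-0.093},
    {"dx":0.12,"dy":-0.87,"dz":-0.5,"rx":0.011,"ry":0.017,"rz":-0.093},
    {"dx":0.12,"dy":-0.87,"dz":-0.4,"rx":0.011,"ry":0.017,"rz":-0.093}
  ]
}}

```text
t: 3.9
tcp_pos: [0.5831, -0.0026, 0.1155]
tool_rot: [0.291, 0.955, -0.003, 0.051]
force: [-0.1, 0.2, -0.2]
finger_gap: 1.0
gripper_force: 0.0
```

Run:
```python
from h import *
for i in range(2): M=model('wrist');im=cams.snapshot('wrist')[:,:,::-1]
s=sensors.sense()
hs=cv2.cvtColor(im,cv2.COLOR_BGR2HSV)
p=proj(M,[.615,-.2208,.061]);print('expect',p,s['tcp_pos'],s['q'])
w=((hs[...,1]<60)&(hs[...,2]>165)).astype(np.uint8);n,l,st,c=cv2.connectedComponentsWithStats(w)
for k in range(1,n):
    if st[k,4]>150 and np.linalg.norm(c[k]-p)<60:
        r=cv2.minAreaRect(cv2.findNonZero((l==k).astype(np.uint8)));v=cv2.boxPoints(r);e=max([(v[0],v[1]),(v[1],v[2])],key=lambda q:np.linalg.norm(q[0]-q[1]))
        d=plane(M,e[1],.061)-plane(M,e[0],.061);print(st[k],r,plane(M,r[0],.061),np.linalg.norm(d),np.degrees(np.arctan2(d[1],d[0])))
Rt=tool([0,0,1],[np.sin(np.radians(61.8)),np.cos(np.radians(61.8)),0]);delta(np.array([.615,-.2208,.0273]),Rt,10)
cv2.imwrite('pics/w2.png',im)
```

```text
expect [103.90135089 369.55023818] [ 0.58351672 -0.00389065  0.11515743] [-0.18868412  0.60115677  1.71159619 -0.02719712  0.72880768 -1.1469905 ]
total d(mm) [  31.5 -216.9  -87.9] rot deg [  3.38   4.83 -27.79]
units/10: [ 0.126 -0.868 -0.351] [ 0.011  0.016 -0.093]
```

View pics/w2.png

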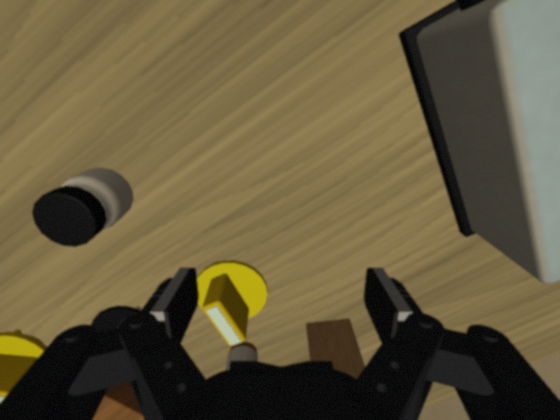

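The first of those two calls was refused because some keys were missing, and only the second ran. The tool is now over free bench, and the picture shows a yellow look-alike below at (230,295). The force is nil, so nothing was touched. I'll continue sideways to the cap.

>>> {"op": "move_arm", "data": {
  "targets": [
    {"dx":0.126,"dy":-0.868,"dz":0,"rx":0.011,"ry":0.016,"rz":-0.093},
    {"dx":0.126,"dy":-0.868,"dz":0,"rx":0.011,"ry":0.016,"rz":-0.093},
    {"dx":0.126,"dy":-0.868,"dz":0,"rx":0.011,"ry":0.016,"rz":-0.093},
    {"dx":0.126,"dy":-0.868,"dz":0,"rx":0.011,"ry":0.016,"rz":-0.093},
    {"dx":0.126,"dy":-0.868,"dz":0,"rx":0.011,"ry":0.016,"rz":-0.093},
    {"dx":0.126,"dy":-0.868,"dz":0,"rx":0.011,"ry":0.016,"rz":-0.093},
    {"dx":0.126,"dy":-0.868,"dz":0,"rx":0.011,"ry":0.016,"rz":-0.093},
    {"dx":0.126,"dy":-0.868,"dz":0,"rx":0.011,"ry":0.016,"rz":-0.093},
    {"dx":0.126,"dy":-0.868,"dz":0,"rx":0.011,"ry":0.016,"rz":-0.093},
    {"dx":0.126,"dy":-0.868,"dz":0,"rx":0.011,"ry":0.016,"rz":-0.093}
  ]
}}

```text
t: 5.25
tcp_pos: [0.6153, -0.2209, 0.1163]
tool_rot: [0.515, 0.857, -0.0, 0.001]
force: [-0.2, 0.8, -0.2]
finger_gap: 1.0
gripper_force: 0.0
```

Run:
```python
from h import *
for i in range(4): M=model('wrist');im=cams.snapshot('wrist')[:,:,::-1]
s=sensors.sense()
hs=cv2.cvtColor(im,cv2.COLOR_BGR2HSV)
p=proj(M,[.615,-.2208,.061]);print('expect',p,s['tcp_pos'],s['q'])
w=((hs[...,1]<60)&(hs[...,2]>150)).astype(np.uint8);n,l,st,c=cv2.connectedComponentsWithStats(w)
for k in range(1,n):
    if st[k,4]>150 and np.linalg.norm(c[k]-p)<60:
        r=cv2.minAreaRect(cv2.findNonZero((l==k).astype(np.uint8)));v=cv2.boxPoints(r);e=max([(v[0],v[1]),(v[1],v[2])],key=lambda q:np.linalg.norm(q[0]-q[1]))
        d=plane(M,e[1],.061)-plane(M,e[0],.061);print(st[k],r,plane(M,r[0],.061),np.linalg.norm(d),np.degrees(np.arctan2(d[1],d[0])))
Rt=tool([0,0,1],[np.sin(np.radians(61.8)),np.cos(np.radians(61.8)),0]);delta(np.array([.615,-.2208,.0273]),Rt,10)
cv2.imwrite('pics/w3.png',im)
```

```text
expect [280.15606674 230.46206729] [ 0.61484247 -0.21964431  0.11606998] [-5.13618655e-01  7.00304591e-01  1.45404831e+00 -8.57909718e-04
  9.85609411e-01 -1.00525312e+00]
[275 204  14  56 763] ((281.5, 231.5), (55.0, 13.0), 90.0) [ 0.6162602  -0.22106117  0.061     ] 0.04375021838986646 -61.45039004710407
total d(mm) [  0.2  -1.2 -88.8] rot deg [0.08 0.06 0.  ]
units/10: [ 0.001 -0.005 -0.355] [0. 0. 0.]
```

View pics/w3.png

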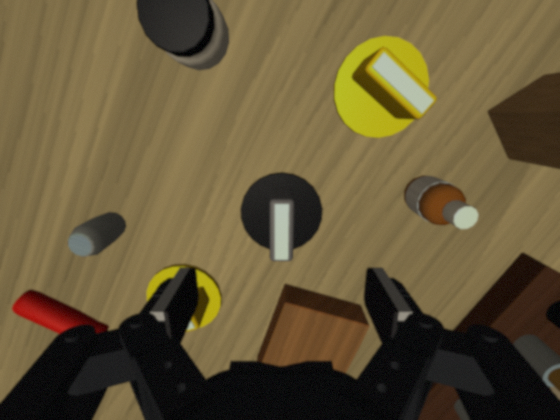

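The black cap is centred between the fingers, with its stripe at (281,231) along the tool x axis. I'll descend and grip.

>>> {"op": "move_arm", "data": {
  "targets": [
    {"dx":0.03,"dy":-0.03,"dz":-0.4,"rx":0,"ry":0,"rz":0},
    {"dx":0,"dy":0,"dz":-0.5,"rx":0,"ry":0,"rz":0},
    {"dx":0,"dy":0,"dz":-0.5,"rx":0,"ry":0,"rz":0},
    {"dx":0,"dy":0,"dz":-0.5,"rx":0,"ry":0,"rz":0},
    {"dx":0,"dy":0,"dz":-0.5,"rx":0,"ry":0,"rz":0},
    {"dx":0,"dy":0,"dz":-0.5,"rx":0,"ry":0,"rz":0},
    {"dx":0,"dy":0,"dz":-0.4,"rx":0,"ry":0,"rz":0},
    {"dx":0,"dy":0,"dz":-0.22,"rx":0,"ry":0,"rz":0},
    {"dx":0,"dy":0,"dz":0,"rx":0,"ry":0,"rz":0},
    {"dx":0,"dy":0,"dz":0,"rx":0,"ry":0,"rz":0}
  ]
}}

```text
t: 6.7
tcp_pos: [0.6162, -0.2204, 0.0287]
tool_rot: [0.513, 0.858, -0.001, 0.002]
force: [-0.2, 0.7, -0.2]
finger_gap: 1.001
gripper_force: 0.0
```

>>> {"op": "move_arm", "data": {
  "targets": [
    {"dx":0,"dy":0,"dz":0,"rx":0,"ry":0,"rz":0},
    {"dx":0,"dy":0,"dz":0,"rx":0,"ry":0,"rz":0},
    {"dx":0,"dy":0,"dz":0,"rx":0,"ry":0,"rz":0},
    {"dx":0,"dy":0,"dz":0,"rx":0,"ry":0,"rz":0},
    {"dx":0,"dy":0,"dz":0,"rx":0,"ry":0,"rz":0},
    {"dx":0,"dy":0,"dz":0,"rx":0,"ry":0,"rz":0},
    {"dx":0,"dy":0,"dz":0,"rx":0,"ry":0,"rz":0},
    {"dx":0,"dy":0,"dz":0,"rx":0,"ry":0,"rz":0},
    {"dx":0,"dy":0,"dz":0,"rx":0,"ry":0,"rz":0},
    {"dx":0,"dy":0,"dz":0,"rx":0,"ry":0,"rz":0}
  ],
  "claw": 0,
  "newtons": 60
}}

```text
t: 7.95
tcp_pos: [0.616, -0.2203, 0.0285]
tool_rot: [0.513, 0.858, -0.001, 0.002]
force: [-1.3, 0.4, 4.1]
finger_gap: 0.2
gripper_force: 59.1
```

Gripped: the gap is 17 mm, and the TCP sits at cap z of about 14.5 mm. I'll lift, then plan the pose above the port.

>>> {"op": "move_arm", "data": {
  "targets": [
    {"dx":0,"dy":0,"dz":0.4,"rx":0,"ry":0,"rz":0},
    {"dx":0,"dy":0,"dz":0.8,"rx":0,"ry":0,"rz":0},
    {"dx":0,"dy":0,"dz":1,"rx":0,"ry":0,"rz":0},
    {"dx":0,"dy":0,"dz":1,"rx":0,"ry":0,"rz":0},
    {"dx":0,"dy":0,"dz":1,"rx":0,"ry":0,"rz":0},
    {"dx":0,"dy":0,"dz":1,"rx":0,"ry":0,"rz":0},
    {"dx":0,"dy":0,"dz":1,"rx":0,"ry":0,"rz":0},
    {"dx":0,"dy":0,"dz":1,"rx":0,"ry":0,"rz":0},
    {"dx":0,"dy":0,"dz":1,"rx":0,"ry":0,"rz":0},
    {"dx":0,"dy":0,"dz":0.8,"rx":0,"ry":0,"rz":0}
  ]
}}

```text
t: 9.2
tcp_pos: [0.6158, -0.22, 0.2556]
tool_rot: [0.513, 0.858, -0.0, 0.002]
force: [0.8, 0.5, -2.2]
finger_gap: 0.2
gripper_force: 58.5
```

```bash
cat >> h.py <<'E'
P=np.array([.5615,.2152,.165]);TC=.0145
def port_pose(h,ang,dx=0,dy=0):  # cap origin at port (dx,dy,h); ang: tool y from port y about zp, deg
    Rt=R.from_rotvec(np.radians(ang)*zp)*tool(zp,yl);return P+RP@np.array([dx,dy,h+TC]),Rt
def st():
    s=sensors.sense();Rt=R.from_quat(s['tool_rot']);q=RP.T@(s['tcp_pos']-P);m=RP.T@Rt.as_matrix()
    print('t',round(s['t'],2),'cap in port mm',np.round(1e3*(q+m[:,2]*TC),2),'ang',round(np.degrees(np.arctan2(-m[0,1],m[1,1])),2),'tilt',np.round(np.degrees([m[0,2],m[1,2]]),2))
    print('F port',np.round(RP.T@s['force'],2),'T port',np.round(RP.T@s['ft_torque'],3),'gap',round(s['finger_gap'],3),'q',np.round(s['q'],2))
E
sed -i 's/radians(-6.0)/radians(-5.8)/' h.py
python3 - <<'E'
from h import *
cams.snapshot('wrist');st()
for a in(-50,-40):
    print(a);delta(*port_pose(.06,a),20)
E
```

```text
t 9.25 cap in port mm [ 125.8  -428.14   18.75] ang -52.1 tilt [-28.23  -0.27]
F port [ 0.04 -0.49  0.2 ] T port [ 0.02  -0.062  0.02 ] gap 0.203 q [-0.51  0.54  1.33 -0.    1.27 -1.01]
-50
total d(mm) [-92.7 439.7 -29.1] rot deg [ -4.29 -29.2    5.87]
units/20: [-0.185  0.879 -0.058] [-0.007 -0.049  0.01 ]
-40
total d(mm) [-92.7 439.7 -29.1] rot deg [ -6.91 -28.74  15.62]
units/20: [-0.185  0.879 -0.058] [-0.012 -0.048  0.026]
```

>>> {"op": "move_arm", "data": {
  "targets": [
    {"dx":-0.185,"dy":0.88,"dz":0,"rx":-0.007,"ry":-0.049,"rz":0.01},
    {"dx":-0.185,"dy":0.88,"dz":0,"rx":-0.007,"ry":-0.049,"rz":0.01},
    {"dx":-0.185,"dy":0.88,"dz":0,"rx":-0.007,"ry":-0.049,"rz":0.01},
    {"dx":-0.185,"dy":0.88,"dz":0,"rx":-0.007,"ry":-0.049,"rz":0.01},
    {"dx":-0.185,"dy":0.88,"dz":0,"rx":-0.007,"ry":-0.049,"rz":0.01},
    {"dx":-0.185,"dy":0.88,"dz":0,"rx":-0.007,"ry":-0.049,"rz":0.01},
    {"dx":-0.185,"dy":0.88,"dz":0,"rx":-0.007,"ry":-0.049,"rz":0.01},
    {"dx":-0.185,"dy":0.88,"dz":0,"rx":-0.007,"ry":-0.049,"rz":0.01},
    {"dx":-0.185,"dy":0.88,"dz":0,"rx":-0.007,"ry":-0.049,"rz":0.01},
    {"dx":-0.185,"dy":0.88,"dz":0,"rx":-0.007,"ry":-0.049,"rz":0.01}
  ]
}}

```text
t: 10.5
tcp_pos: [0.5687, 0.0007, 0.2536]
tool_rot: [0.486, 0.864, 0.05, 0.121]
force: [-0.6, 0.9, -2.6]
finger_gap: 0.202
gripper_force: 58.6
```

>>> {"op": "move_arm", "data": {
  "targets": [
    {"dx":-0.185,"dy":0.88,"dz":0,"rx":-0.007,"ry":-0.049,"rz":0.01},
    {"dx":-0.185,"dy":0.88,"dz":0,"rx":-0.007,"ry":-0.049,"rz":0.01},
    {"dx":-0.185,"dy":0.88,"dz":0,"rx":-0.007,"ry":-0.049,"rz":0.01},
    {"dx":-0.185,"dy":0.88,"dz":0,"rx":-0.007,"ry":-0.049,"rz":0.01},
    {"dx":-0.185,"dy":0.88,"dz":0,"rx":-0.007,"ry":-0.049,"rz":0.01},
    {"dx":-0.185,"dy":0.88,"dz":0,"rx":-0.007,"ry":-0.049,"rz":0.01},
    {"dx":-0.185,"dy":0.88,"dz":-0.1,"rx":-0.007,"ry":-0.049,"rz":0.01},
    {"dx":-0.185,"dy":0.88,"dz":-0.2,"rx":-0.007,"ry":-0.049,"rz":0.01},
    {"dx":-0.185,"dy":0.88,"dz":-0.4,"rx":-0.007,"ry":-0.049,"rz":0.01},
    {"dx":-0.185,"dy":0.88,"dz":-0.4,"rx":-0.007,"ry":-0.049,"rz":0.01}
  ]
}}

```text
t: 11.75
tcp_pos: [0.5226, 0.2203, 0.226]
tool_rot: [0.451, 0.854, 0.099, 0.238]
force: [-0.8, -0.4, -1.6]
finger_gap: 0.205
gripper_force: 58.6
```

Run:
```python
from h import *
for i in range(6): t=cams.snapshot('scene' if i==5 else 'wrist')[:,:,::-1]
st();delta(*port_pose(.016,-50),10)
print('per mm down units',(-zp/25).round(4))
im=cams.snapshot('wrist')[:,:,::-1]
cv2.imwrite('pics/w4.png',np.hstack([cv2.resize(t[110:250,250:410],(400,350)),cv2.resize(im,(400,300))[:,:].repeat(1,0) if 0 else cv2.resize(im,(400,350))]))
```

```text
t 12.05 cap in port mm [-2.14  0.36 57.73] ang -49.96 tilt [-0.16  0.25]
F port [-0.87  0.37 -1.36] T port [-0.021  0.453 -0.049] gap 0.204 q [ 0.3   0.36  1.92 -0.49  0.42  0.1 ]
total d(mm) [ 22.5  -2.6 -35.1] rot deg [-0.21 -0.13 -0.16]
units/10: [ 0.09 -0.01 -0.14] [-0.001 -0.    -0.001]
per mm down units [ 0.0199 -0.002  -0.0346]
```

View pics/w4.png

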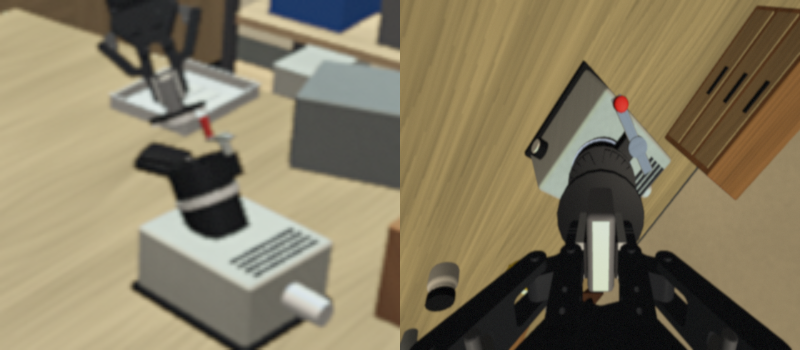

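The cap is held square above the port, still clear of it. I'll lower it to just above the mouth.

>>> {"op": "move_arm", "data": {
  "targets": [
    {"dx":0.11,"dy":-0.013,"dz":-0.175,"rx":0,"ry":0,"rz":0},
    {"dx":0.11,"dy":-0.013,"dz":-0.175,"rx":0,"ry":0,"rz":0},
    {"dx":0.11,"dy":-0.013,"dz":-0.175,"rx":0,"ry":0,"rz":0},
    {"dx":0.11,"dy":-0.013,"dz":-0.175,"rx":0,"ry":0,"rz":0},
    {"dx":0.11,"dy":-0.013,"dz":-0.175,"rx":0,"ry":0,"rz":0},
    {"dx":0.11,"dy":-0.013,"dz":-0.175,"rx":0,"ry":0,"rz":0},
    {"dx":0.12,"dy":-0.013,"dz":-0.175,"rx":0,"ry":0,"rz":0},
    {"dx":0.12,"dy":-0.013,"dz":-0.175,"rx":0,"ry":0,"rz":0},
    {"dx":0,"dy":0,"dz":0,"rx":0,"ry":0,"rz":0},
    {"dx":0,"dy":0,"dz":0,"rx":0,"ry":0,"rz":0}
  ]
}}

```text
t: 13.35
tcp_pos: [0.5459, 0.2172, 0.1908]
tool_rot: [0.451, 0.855, 0.099, 0.238]
force: [0.2, -0.1, -1.1]
finger_gap: 0.202
gripper_force: 58.6
```

Run:
```python
from h import *
st();delta(*port_pose(.007,-50),10)
```

```text
t 13.35 cap in port mm [-0.79  0.49 15.75] ang -49.91 tilt [-0.19  0.27]
F port [-0.32 -0.1  -1.04] T port [ 0.022  0.391 -0.005] gap 0.202 q [ 0.28  0.44  1.92 -0.56  0.35  0.17]
total d(mm) [ 4.9 -0.9 -7.2] rot deg [-0.21 -0.17 -0.21]
units/10: [ 0.02  -0.004 -0.029] [-0.001 -0.001 -0.001]
```

>>> {"op": "move_arm", "data": {
  "targets": [
    {"dx":0.03,"dy":-0.006,"dz":-0.028,"rx":0,"ry":0,"rz":0},
    {"dx":0.03,"dy":-0.006,"dz":-0.028,"rx":0,"ry":0,"rz":0},
    {"dx":0.02,"dy":-0.002,"dz":-0.035,"rx":0,"ry":0,"rz":0},
    {"dx":0.02,"dy":-0.002,"dz":-0.035,"rx":0,"ry":0,"rz":0},
    {"dx":0.02,"dy":-0.002,"dz":-0.035,"rx":0,"ry":0,"rz":0},
    {"dx":0.02,"dy":-0.002,"dz":-0.035,"rx":0,"ry":0,"rz":0},
    {"dx":0.02,"dy":-0.002,"dz":-0.035,"rx":0,"ry":0,"rz":0},
    {"dx":0.02,"dy":-0.002,"dz":-0.035,"rx":0,"ry":0,"rz":0},
    {"dx":0,"dy":0,"dz":0,"rx":0,"ry":0,"rz":0},
    {"dx":0,"dy":0,"dz":0,"rx":0,"ry":0,"rz":0}
  ]
}}

```text
t: 14.6
tcp_pos: [0.5503, 0.2166, 0.1841]
tool_rot: [0.451, 0.855, 0.099, 0.237]
force: [-0.1, 0.9, -2.2]
finger_gap: 0.204
gripper_force: 58.6
```

Run:
```python
from h import *
st()
```

```text
t 14.6 cap in port mm [-0.3   0.34  7.66] ang -49.91 tilt [-0.21  0.26]
F port [-1.27  0.87 -1.75] T port [0.096 0.526 0.018] gap 0.204 q [ 0.28  0.46  1.91 -0.58  0.33  0.19]
```

>>> {"op": "move_arm", "data": {
  "targets": [
    {"dx":0.008,"dy":-0.001,"dz":-0.014,"rx":0,"ry":0,"rz":0},
    {"dx":0.008,"dy":-0.001,"dz":-0.014,"rx":0,"ry":0,"rz":0},
    {"dx":0.008,"dy":-0.001,"dz":-0.014,"rx":0,"ry":0,"rz":0},
    {"dx":0.008,"dy":-0.001,"dz":-0.014,"rx":0,"ry":0,"rz":0},
    {"dx":0.008,"dy":-0.001,"dz":-0.014,"rx":0,"ry":0,"rz":0},
    {"dx":0.008,"dy":-0.001,"dz":-0.014,"rx":0,"ry":0,"rz":0},
    {"dx":0.008,"dy":-0.001,"dz":-0.014,"rx":0,"ry":0,"rz":0},
    {"dx":0.008,"dy":-0.001,"dz":-0.014,"rx":0,"ry":0,"rz":0},
    {"dx":0,"dy":0,"dz":0,"rx":0,"ry":0,"rz":0},
    {"dx":0,"dy":0,"dz":0,"rx":0,"ry":0,"rz":0}
  ]
}}

```text
t: 15.85
tcp_pos: [0.5514, 0.2165, 0.182]
tool_rot: [0.451, 0.855, 0.099, 0.238]
force: [-6.6, 2.3, 4.2]
finger_gap: 0.198
gripper_force: 60.3
```

Run:
```python
from h import *
st()
```

```text
t 15.85 cap in port mm [-0.32  0.39  5.3 ] ang -49.9 tilt [-0.17  0.28]
F port [-3.79  1.63  7.03] T port [ 0.198  0.626 -0.025] gap 0.198 q [ 0.28  0.46  1.91 -0.59  0.33  0.19]
```

Contact with the lugs on the ring is at h = 5.3 mm and about 9 N, just as described. I'll now turn it about the port axis in 8° steps, watching the force. A drop in axial force means the lugs have fallen in.

>>> {"op": "move_arm", "data": {
  "targets": [
    {"dx":0,"dy":0,"dz":0,"rx":-0.0166,"ry":0.0017,"rz":0.0289},
    {"dx":0,"dy":0,"dz":0,"rx":-0.0166,"ry":0.0017,"rz":0.0289},
    {"dx":0,"dy":0,"dz":0,"rx":-0.0166,"ry":0.0017,"rz":0.0289},
    {"dx":0,"dy":0,"dz":0,"rx":-0.0166,"ry":0.0017,"rz":0.0289},
    {"dx":0,"dy":0,"dz":0,"rx":-0.0166,"ry":0.0017,"rz":0.0289},
    {"dx":0,"dy":0,"dz":0,"rx":-0.0166,"ry":0.0017,"rz":0.0289},
    {"dx":0,"dy":0,"dz":0,"rx":-0.0166,"ry":0.0017,"rz":0.0289},
    {"dx":0,"dy":0,"dz":0,"rx":-0.0166,"ry":0.0017,"rz":0.0289},
    {"dx":0,"dy":0,"dz":0,"rx":0,"ry":0,"rz":0},
    {"dx":0,"dy":0,"dz":0,"rx":0,"ry":0,"rz":0}
  ]
}}

```text
t: 17.1
tcp_pos: [0.5518, 0.2163, 0.181]
tool_rot: [0.39, 0.884, 0.081, 0.243]
force: [-1.8, 0.4, -5.0]
finger_gap: 0.201
gripper_force: 58.6
```

Run:
```python
from h import *
st()
```

```text
t 17.1 cap in port mm [-0.53  0.18  4.22] ang -41.91 tilt [-0.28  0.22]
F port [-4.13  0.16 -3.42] T port [ 0.297  0.906 -0.017] gap 0.201 q [ 0.28  0.46  1.91 -0.59  0.33  0.05]
```

The axial force has dropped and the cap sank to h = 4.2 mm, so the lugs are entering their notches at -42°. I'll lower it gently.

>>> {"op": "move_arm", "data": {
  "targets": [
    {"dx":0.008,"dy":-0.001,"dz":-0.014,"rx":0,"ry":0,"rz":0},
    {"dx":0.008,"dy":-0.001,"dz":-0.014,"rx":0,"ry":0,"rz":0},
    {"dx":0.008,"dy":-0.001,"dz":-0.014,"rx":0,"ry":0,"rz":0},
    {"dx":0.008,"dy":-0.001,"dz":-0.014,"rx":0,"ry":0,"rz":0},
    {"dx":0.008,"dy":-0.001,"dz":-0.014,"rx":0,"ry":0,"rz":0},
    {"dx":0,"dy":0,"dz":0,"rx":0,"ry":0,"rz":0},
    {"dx":0,"dy":0,"dz":0,"rx":0,"ry":0,"rz":0},
    {"dx":0,"dy":0,"dz":0,"rx":0,"ry":0,"rz":0},
    {"dx":0,"dy":0,"dz":0,"rx":0,"ry":0,"rz":0},
    {"dx":0,"dy":0,"dz":0,"rx":0,"ry":0,"rz":0}
  ]
}}

```text
t: 18.35
tcp_pos: [0.5529, 0.2164, 0.1796]
tool_rot: [0.39, 0.884, 0.082, 0.244]
force: [-3.5, 3.3, -1.4]
finger_gap: 0.205
gripper_force: 58.9
```

Run:
```python
from h import *
st()
```

```text
t 18.35 cap in port mm [-0.29  0.41  2.5 ] ang -41.9 tilt [-0.23  0.25]
F port [-3.95  2.89  0.68] T port [0.452 1.011 0.006] gap 0.205 q [ 0.28  0.47  1.91 -0.59  0.33  0.06]
```

>>> {"op": "move_arm", "data": {
  "targets": [
    {"dx":-0.012,"dy":0.017,"dz":-0.008,"rx":0,"ry":0,"rz":0},
    {"dx":0.008,"dy":-0.001,"dz":-0.014,"rx":0,"ry":0,"rz":0},
    {"dx":0.008,"dy":-0.001,"dz":-0.014,"rx":0,"ry":0,"rz":0},
    {"dx":0.008,"dy":-0.001,"dz":-0.014,"rx":0,"ry":0,"rz":0},
    {"dx":0.008,"dy":-0.001,"dz":-0.014,"rx":0,"ry":0,"rz":0},
    {"dx":0.008,"dy":-0.001,"dz":-0.014,"rx":0,"ry":0,"rz":0},
    {"dx":0.008,"dy":-0.001,"dz":-0.014,"rx":0,"ry":0,"rz":0},
    {"dx":0,"dy":0,"dz":0,"rx":0,"ry":0,"rz":0},
    {"dx":0,"dy":0,"dz":0,"rx":0,"ry":0,"rz":0},
    {"dx":0,"dy":0,"dz":0,"rx":0,"ry":0,"rz":0}
  ]
}}

```text
t: 19.6
tcp_pos: [0.5537, 0.2166, 0.178]
tool_rot: [0.39, 0.884, 0.082, 0.244]
force: [-6.2, 0.6, 2.6]
finger_gap: 0.201
gripper_force: 59.9
```

Run:
```python
from h import *
st()
```

```text
t 19.6 cap in port mm [-0.38  0.66  0.7 ] ang -41.89 tilt [-0.19  0.24]
F port [-4.16 -0.01  5.35] T port [-0.046  0.636 -0.013] gap 0.201 q [ 0.28  0.47  1.91 -0.6   0.32  0.07]
```

>>> {"op": "move_arm", "data": {
  "targets": [
    {"dx":0,"dy":0,"dz":0,"rx":-0.0166,"ry":0.0017,"rz":0.0289},
    {"dx":0,"dy":0,"dz":0,"rx":-0.0166,"ry":0.0017,"rz":0.0289},
    {"dx":0.008,"dy":-0.001,"dz":-0.014,"rx":0,"ry":0,"rz":0},
    {"dx":0,"dy":0,"dz":0,"rx":0.0166,"ry":-0.0017,"rz":-0.0289},
    {"dx":0,"dy":0,"dz":0,"rx":0,"ry":0,"rz":0},
    {"dx":0,"dy":0,"dz":0,"rx":0,"ry":0,"rz":0},
    {"dx":0,"dy":0,"dz":0,"rx":0,"ry":0,"rz":0},
    {"dx":0,"dy":0,"dz":0,"rx":0,"ry":0,"rz":0},
    {"dx":0,"dy":0,"dz":0,"rx":0,"ry":0,"rz":0},
    {"dx":0,"dy":0,"dz":0,"rx":0,"ry":0,"rz":0}
  ]
}}

```text
t: 20.85
tcp_pos: [0.5536, 0.2165, 0.1778]
tool_rot: [0.382, 0.887, 0.079, 0.245]
force: [-7.7, 1.5, 5.7]
finger_gap: 0.199
gripper_force: 60.2
```

Run:
```python
from h import *
st()
```

```text
t 20.85 cap in port mm [-0.54  0.6   0.61] ang -40.89 tilt [-0.2   0.23]
F port [-3.88  0.67  8.8 ] T port [-0.119  0.659  0.02 ] gap 0.199 q [ 0.28  0.47  1.91 -0.6   0.32  0.05]
```

The cap has dropped 4.7 mm from the first contact and now carries the push, so it is home. I'll release it partly, back off along the axis and check.

>>> {"op": "move_arm", "data": {
  "targets": [
    {"dx":0,"dy":0,"dz":0,"rx":0,"ry":0,"rz":0},
    {"dx":0,"dy":0,"dz":0,"rx":0,"ry":0,"rz":0},
    {"dx":0,"dy":0,"dz":0,"rx":0,"ry":0,"rz":0},
    {"dx":0,"dy":0,"dz":0,"rx":0,"ry":0,"rz":0},
    {"dx":0,"dy":0,"dz":0,"rx":0,"ry":0,"rz":0},
    {"dx":0,"dy":0,"dz":0,"rx":0,"ry":0,"rz":0},
    {"dx":-0.1,"dy":0.01,"dz":0.173,"rx":0,"ry":0,"rz":0},
    {"dx":-0.2,"dy":0.02,"dz":0.346,"rx":0,"ry":0,"rz":0},
    {"dx":-0.3,"dy":0.03,"dz":0.52,"rx":0,"ry":0,"rz":0},
    {"dx":-0.3,"dy":0.03,"dz":0.52,"rx":0,"ry":0,"rz":0}
  ],
  "claw": 50
}}

```text
t: 22.1
tcp_pos: [0.531, 0.2189, 0.2172]
tool_rot: [0.383, 0.887, 0.08, 0.244]
force: [0.4, -0.0, -0.5]
finger_gap: 0.5
gripper_force: 0.0
```

>>> {"op": "move_arm", "data": {
  "targets": [
    {"dx":-0.3,"dy":0.03,"dz":0.52,"rx":0,"ry":0,"rz":0},
    {"dx":-0.3,"dy":0.03,"dz":0.52,"rx":0,"ry":0,"rz":0},
    {"dx":-0.3,"dy":0.03,"dz":0.52,"rx":0,"ry":0,"rz":0},
    {"dx":-0.2,"dy":0.02,"dz":0.346,"rx":0,"ry":0,"rz":0},
    {"dx":0,"dy":0,"dz":0,"rx":0,"ry":0,"rz":0},
    {"dx":0,"dy":0,"dz":0,"rx":0,"ry":0,"rz":0},
    {"dx":0,"dy":0,"dz":0,"rx":0,"ry":0,"rz":0},
    {"dx":0,"dy":0,"dz":0,"rx":0,"ry":0,"rz":0},
    {"dx":0,"dy":0,"dz":0,"rx":0,"ry":0,"rz":0},
    {"dx":0,"dy":0,"dz":0,"rx":0,"ry":0,"rz":0}
  ],
  "claw": 0
}}

```text
t: 23.35
tcp_pos: [0.504, 0.2215, 0.2634]
tool_rot: [0.383, 0.888, 0.079, 0.244]
force: [0.3, 0.5, 0.6]
finger_gap: 0.001
gripper_force: 0.0
```

Run:
```python
from h import *
st();M=model('wrist');w=cams.snapshot('wrist')[:,:,::-1];t=cams.snapshot('scene')[:,:,::-1]
np.save('pics/w5.npy',w);np.savez('pics/w5m.npz',K=M[0],E=M[1])
for n,p in(('origin',[0,0,.006]),('handle .04',[-.0368,.068,.04])):print(n,proj(M,P+RP@np.array(p)))
cv2.imwrite('pics/w5.png',np.hstack([cv2.resize(t[140:240,270:370],(400,400),interpolation=cv2.INTER_CUBIC),cv2.resize(w[60:340,140:420],(400,400))]))
```

```text
t 23.35 cap in port mm [-0.9   0.49 99.64] ang -40.9 tilt [-0.26  0.22]
F port [0.5  0.52 0.39] T port [-0.001  0.182  0.026] gap 0.001 q [ 0.32  0.27  1.91 -0.42  0.51 -0.12]
origin [280.70238275 210.37140659]
handle .04 [318.51827495 129.18120598]
```

View pics/w5.png

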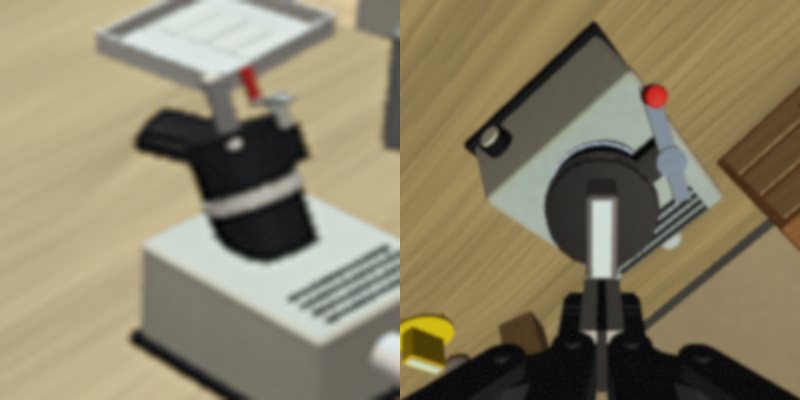

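The cap sits flush on the port. The clip bar is still open, with its handle at right-crop (655,95). I'll push the handle closed with the shut fingers, using the finger back and coming from the front.

```bash
cat >> h.py <<'E'
def tip(x,y,z,ang):
    return P+RP@np.array([x,y,z])/1e3,port_pose(0,ang)[1]
E
python3 - <<'E'
from h import *
w=np.load('pics/w5.npy');z=np.load('pics/w5m.npz');M=(z['K'],z['E'])
i=w.astype(int);red=((i[...,2]>130)&(i[...,1]<90)).astype(np.uint8);n,l,s_,c=cv2.connectedComponentsWithStats(red);k=1+np.argmax(s_[1:,4])
h=plane(M,c[k],0,zp,P+.038*zp);print('handle',c[k],s_[k],RP.T@(h-P))
a=tip(-61,52,60,-56);delta(*a,10)
for b in((-61,52,20),(-54,57,20),(-17,82.5,20)):
    c=tip(*b,-56);print(b);delta(*c,10,cur=a);a=c
E
```

```text
handle [319.09326425 127.17098446] [312 119  15  17 193] [-0.03740376  0.06932999  0.038     ]
total d(mm) [-19.7  53.8 -77.1] rot deg [  7.27  -0.95 -13.21]
units/10: [-0.079  0.215 -0.308] [ 0.024 -0.003 -0.044]
(-61, 52, 20)
total d(mm) [ 19.9  -2.  -34.6] rot deg [0. 0. 0.]
units/10: [ 0.08  -0.008 -0.139] [0. 0. 0.]
(-54, 57, 20)
total d(mm) [6.5 4.4 3.5] rot deg [0. 0. 0.]
units/10: [0.026 0.017 0.014] [0. 0. 0.]
(-17, 82.5, 20)
total d(mm) [34.5 22.1 18.5] rot deg [0. 0. 0.]
units/10: [0.138 0.089 0.074] [0. 0. 0.]
```

>>> {"op": "move_arm", "data": {
  "targets": [
    {"dx":-0.08,"dy":0.215,"dz":-0.31,"rx":0.024,"ry":-0.003,"rz":-0.044},
    {"dx":-0.08,"dy":0.215,"dz":-0.31,"rx":0.024,"ry":-0.003,"rz":-0.044},
    {"dx":-0.08,"dy":0.215,"dz":-0.31,"rx":0.024,"ry":-0.003,"rz":-0.044},
    {"dx":-0.08,"dy":0.215,"dz":-0.31,"rx":0.024,"ry":-0.003,"rz":-0.044},
    {"dx":-0.08,"dy":0.215,"dz":-0.31,"rx":0.024,"ry":-0.003,"rz":-0.044},
    {"dx":-0.08,"dy":0.215,"dz":-0.31,"rx":0.024,"ry":-0.003,"rz":-0.044},
    {"dx":-0.08,"dy":0.215,"dz":-0.31,"rx":0.024,"ry":-0.003,"rz":-0.044},
    {"dx":-0.08,"dy":0.215,"dz":-0.31,"rx":0.024,"ry":-0.003,"rz":-0.044},
    {"dx":-0.08,"dy":0.215,"dz":-0.31,"rx":0.024,"ry":-0.003,"rz":-0.044},
    {"dx":-0.08,"dy":0.215,"dz":-0.31,"rx":0.024,"ry":-0.003,"rz":-0.044}
  ]
}}

```text
t: 24.7
tcp_pos: [0.4841, 0.2756, 0.1859]
tool_rot: [0.496, 0.829, 0.109, 0.234]
force: [0.6, 1.4, -0.5]
finger_gap: -0.001
gripper_force: 0.0
```

>>> {"op": "move_arm", "data": {
  "targets": [
    {"dx":0,"dy":0,"dz":0,"rx":0,"ry":0,"rz":0},
    {"dx":0.1,"dy":-0.01,"dz":-0.173,"rx":0,"ry":0,"rz":0},
    {"dx":0.1,"dy":-0.01,"dz":-0.173,"rx":0,"ry":0,"rz":0},
    {"dx":0.1,"dy":-0.01,"dz":-0.173,"rx":0,"ry":0,"rz":0},
    {"dx":0.1,"dy":-0.01,"dz":-0.173,"rx":0,"ry":0,"rz":0},
    {"dx":0.1,"dy":-0.01,"dz":-0.173,"rx":0,"ry":0,"rz":0},
    {"dx":0.1,"dy":-0.01,"dz":-0.173,"rx":0,"ry":0,"rz":0},
    {"dx":0.1,"dy":-0.01,"dz":-0.173,"rx":0,"ry":0,"rz":0},
    {"dx":0.1,"dy":-0.01,"dz":-0.173,"rx":0,"ry":0,"rz":0},
    {"dx":0,"dy":0,"dz":0,"rx":0,"ry":0,"rz":0}
  ]
}}

```text
t: 25.95
tcp_pos: [0.5041, 0.2732, 0.151]
tool_rot: [0.496, 0.829, 0.109, 0.234]
force: [-0.0, -0.0, -0.2]
finger_gap: -0.001
gripper_force: 0.0
```

Run:
```python
from h import *
st();delta(*tip(-17,82.5,20,-56),10)
```

```text
t 25.95 cap in port mm [-61.55  51.84   4.89] ang -55.96 tilt [-0.08 -0.07]
F port [-0.14 -0.03 -0.17] T port [ 0.048  0.2   -0.012] gap -0.001 q [ 0.44  0.52  1.95 -0.89  0.33  0.75]
total d(mm) [41.2 26.6 22.8] rot deg [ 0.08 -0.09 -0.  ]
units/10: [0.165 0.106 0.091] [ 0. -0. -0.]
```

>>> {"op": "move_arm", "data": {
  "targets": [
    {"dx":0.165,"dy":0.106,"dz":0.091,"rx":0,"ry":0,"rz":0},
    {"dx":0.165,"dy":0.106,"dz":0.091,"rx":0,"ry":0,"rz":0},
    {"dx":0.165,"dy":0.106,"dz":0.091,"rx":0,"ry":0,"rz":0},
    {"dx":0.165,"dy":0.106,"dz":0.091,"rx":0,"ry":0,"rz":0},
    {"dx":0.165,"dy":0.106,"dz":0.091,"rx":0,"ry":0,"rz":0},
    {"dx":0.165,"dy":0.106,"dz":0.091,"rx":0,"ry":0,"rz":0},
    {"dx":0.165,"dy":0.106,"dz":0.091,"rx":0,"ry":0,"rz":0},
    {"dx":0.165,"dy":0.106,"dz":0.091,"rx":0,"ry":0,"rz":0},
    {"dx":0,"dy":0,"dz":0,"rx":0,"ry":0,"rz":0},
    {"dx":0,"dy":0,"dz":0,"rx":0,"ry":0,"rz":0}
  ]
}}

```text
t: 27.2
tcp_pos: [0.5379, 0.295, 0.1704]
tool_rot: [0.496, 0.829, 0.11, 0.235]
force: [0.3, -0.2, -0.1]
finger_gap: 0.001
gripper_force: 0.0
```

Run:
```python
from h import *
def look():
    M=model('wrist');w=cams.snapshot('wrist')[:,:,::-1]
    i=w.astype(int);red=((i[...,2]>130)&(i[...,1]<90)).astype(np.uint8);n,l,s_,c=cv2.connectedComponentsWithStats(red)
    for k in range(1,n):
        if s_[k,4]>60:print('red',c[k],s_[k],(RP.T@(plane(M,c[k],0,zp,P+.038*zp)-P)*1e3).round(1))
    return w
st();w=look();cv2.imwrite('pics/w6.png',w)
```

```text
t 27.2 cap in port mm [-24.59  76.97   5.89] ang -55.98 tilt [0.06 0.03]
F port [ 0.21 -0.13 -0.25] T port [-0.02   0.244 -0.01 ] gap 0.001 q [ 0.45  0.52  1.84 -0.7   0.41  0.55]
red [322.26086957 277.9673913 ] [311 268  23  21 368] [-10.   92.5  38. ]
```

View pics/w6.png

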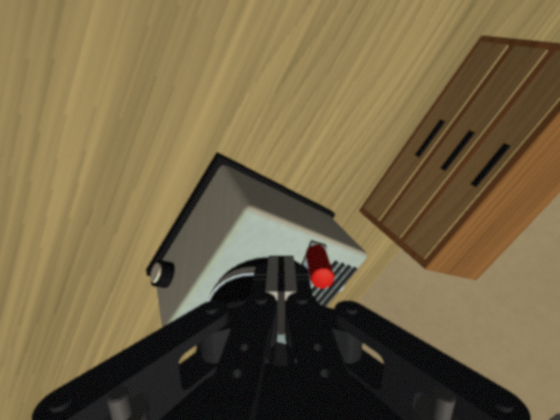

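The handle is at port (-10, 92.5), so about 14° of swing is left. I'll push on to the stop.

>>> {"op": "move_arm", "data": {
  "targets": [
    {"dx":0.043,"dy":0.015,"dz":0.024,"rx":0,"ry":0,"rz":0},
    {"dx":0.043,"dy":0.015,"dz":0.024,"rx":0,"ry":0,"rz":0},
    {"dx":0.043,"dy":0.015,"dz":0.024,"rx":0,"ry":0,"rz":0},
    {"dx":0.043,"dy":0.015,"dz":0.024,"rx":0,"ry":0,"rz":0},
    {"dx":0.043,"dy":0.015,"dz":0.024,"rx":0,"ry":0,"rz":0},
    {"dx":0.043,"dy":0.015,"dz":0.024,"rx":0,"ry":0,"rz":0},
    {"dx":0.043,"dy":0.015,"dz":0.024,"rx":0,"ry":0,"rz":0},
    {"dx":0.043,"dy":0.015,"dz":0.024,"rx":0,"ry":0,"rz":0},
    {"dx":0,"dy":0,"dz":0,"rx":0,"ry":0,"rz":0},
    {"dx":0,"dy":0,"dz":0,"rx":0,"ry":0,"rz":0}
  ]
}}

```text
t: 28.5
tcp_pos: [0.5457, 0.2972, 0.1744]
tool_rot: [0.496, 0.829, 0.109, 0.234]
force: [-1.2, -2.6, 1.3]
finger_gap: 0.001
gripper_force: 1.2
```

```bash
cat >> h.py <<'E'
def look():
    M=model('wrist');w=cams.snapshot('wrist')[:,:,::-1]
    i=w.astype(int);red=((i[...,2]>130)&(i[...,1]<90)).astype(np.uint8);n,l,s_,c=cv2.connectedComponentsWithStats(red)
    for k in range(1,n):
        if s_[k,4]>60:print('red',c[k],s_[k],(RP.T@(plane(M,c[k],0,zp,P+.038*zp)-P)*1e3).round(1))
    return w
E
python3 - <<'E'
from h import *
st();look()
E
```

```text
t 28.5 cap in port mm [-16.12  79.97   5.69] ang -55.97 tilt [-0.06 -0.08]
F port [-0.16 -2.72  1.55] T port [-0.407  0.385 -0.028] gap 0.001 q [ 0.44  0.52  1.82 -0.67  0.43  0.51]
red [321.10497238 281.09944751] [310 271  23  21 362] [-1.  93.9 38. ]
```

>>> {"op": "move_arm", "data": {
  "targets": [
    {"dx":0.035,"dy":-0.004,"dz":0.02,"rx":0,"ry":0,"rz":0},
    {"dx":0.035,"dy":-0.004,"dz":0.02,"rx":0,"ry":0,"rz":0},
    {"dx":0,"dy":0,"dz":0,"rx":0,"ry":0,"rz":0},
    {"dx":0,"dy":0,"dz":0,"rx":0,"ry":0,"rz":0},
    {"dx":0,"dy":0,"dz":0,"rx":0,"ry":0,"rz":0},
    {"dx":0,"dy":0,"dz":0,"rx":0,"ry":0,"rz":0},
    {"dx":0,"dy":0,"dz":0,"rx":0,"ry":0,"rz":0},
    {"dx":0,"dy":0,"dz":0,"rx":0,"ry":0,"rz":0},
    {"dx":0,"dy":0,"dz":0,"rx":0,"ry":0,"rz":0},
    {"dx":0,"dy":0,"dz":0,"rx":0,"ry":0,"rz":0}
  ]
}}

```text
t: 29.8
tcp_pos: [0.5473, 0.2973, 0.1754]
tool_rot: [0.496, 0.829, 0.109, 0.234]
force: [-2.2, -1.2, -0.9]
finger_gap: -0.001
gripper_force: 1.4
```

Run:
```python
from h import *
st();look()
```

```text
t 29.8 cap in port mm [-14.2   80.22   5.72] ang -55.96 tilt [-0.06 -0.05]
F port [-2.22 -1.44  0.19] T port [-0.27   0.657  0.008] gap -0.001 q [ 0.44  0.52  1.82 -0.66  0.44  0.5 ]
red [321.14285714 281.44505495] [310 272  23  20 364] [ 1.1 94.  38. ]
```

>>> {"op": "move_arm", "data": {
  "targets": [
    {"dx":0.035,"dy":-0.004,"dz":0.02,"rx":0,"ry":0,"rz":0},
    {"dx":0.035,"dy":-0.004,"dz":0.02,"rx":0,"ry":0,"rz":0},
    {"dx":0,"dy":0,"dz":0,"rx":0,"ry":0,"rz":0},
    {"dx":0,"dy":0,"dz":0,"rx":0,"ry":0,"rz":0},
    {"dx":0,"dy":0,"dz":0,"rx":0,"ry":0,"rz":0},
    {"dx":0,"dy":0,"dz":0,"rx":0,"ry":0,"rz":0},
    {"dx":0,"dy":0,"dz":0,"rx":0,"ry":0,"rz":0},
    {"dx":0,"dy":0,"dz":0,"rx":0,"ry":0,"rz":0},
    {"dx":0,"dy":0,"dz":0,"rx":0,"ry":0,"rz":0},
    {"dx":0,"dy":0,"dz":0,"rx":0,"ry":0,"rz":0}
  ]
}}

```text
t: 31.1
tcp_pos: [0.5476, 0.297, 0.1756]
tool_rot: [0.496, 0.829, 0.108, 0.233]
force: [-6.2, -0.2, -3.1]
finger_gap: 0.0
gripper_force: 2.5
```

Run:
```python
from h import *
st();look()
```

```text
t 31.1 cap in port mm [-13.86  79.96   5.67] ang -55.93 tilt [-0.19 -0.09]
F port [-6.88 -0.79  0.34] T port [0.051 1.118 0.105] gap 0.0 q [ 0.44  0.52  1.81 -0.65  0.44  0.49]
red [320.89373297 280.91280654] [310 271  23  21 367] [ 1.2 94.  38. ]
```

The push now meets the stop: the force has risen to 7 N with no further travel, and the handle is at (1, 94). I'll back away from the handle and retract along the port axis.

>>> {"op": "move_arm", "data": {
  "targets": [
    {"dx":-0.15,"dy":-0.08,"dz":-0.08,"rx":0,"ry":0,"rz":0},
    {"dx":-0.15,"dy":-0.08,"dz":-0.08,"rx":0,"ry":0,"rz":0},
    {"dx":-0.15,"dy":-0.08,"dz":-0.08,"rx":0,"ry":0,"rz":0},
    {"dx":0,"dy":0,"dz":0,"rx":0,"ry":0,"rz":0},
    {"dx":-0.2,"dy":0.02,"dz":0.346,"rx":0,"ry":0,"rz":0},
    {"dx":-0.3,"dy":0.03,"dz":0.52,"rx":0,"ry":0,"rz":0},
    {"dx":-0.4,"dy":0.04,"dz":0.69,"rx":0,"ry":0,"rz":0},
    {"dx":-0.4,"dy":0.04,"dz":0.69,"rx":0,"ry":0,"rz":0},
    {"dx":-0.4,"dy":0.04,"dz":0.69,"rx":0,"ry":0,"rz":0},
    {"dx":-0.4,"dy":0.04,"dz":0.69,"rx":0,"ry":0,"rz":0}
  ]
}}

```text
t: 32.4
tcp_pos: [0.4845, 0.2966, 0.263]
tool_rot: [0.496, 0.829, 0.11, 0.234]
force: [-0.3, 0.7, -0.5]
finger_gap: -0.001
gripper_force: 0.0
```

>>> {"op": "move_arm", "data": {
  "targets": [
    {"dx":-0.4,"dy":-0.3,"dz":0.2,"rx":0,"ry":0,"rz":0},
    {"dx":-0.4,"dy":-0.3,"dz":0.2,"rx":0,"ry":0,"rz":0},
    {"dx":0,"dy":-0.3,"dz":0,"rx":0,"ry":0,"rz":0},
    {"dx":0,"dy":-0.3,"dz":0,"rx":0,"ry":0,"rz":0},
    {"dx":0,"dy":0,"dz":0,"rx":0,"ry":0,"rz":0},
    {"dx":0,"dy":0,"dz":0,"rx":0,"ry":0,"rz":0},
    {"dx":0,"dy":0,"dz":0,"rx":0,"ry":0,"rz":0},
    {"dx":0,"dy":0,"dz":0,"rx":0,"ry":0,"rz":0},
    {"dx":0,"dy":0,"dz":0,"rx":0,"ry":0,"rz":0},
    {"dx":0,"dy":0,"dz":0,"rx":0,"ry":0,"rz":0}
  ]
}}

```text
t: 33.65
tcp_pos: [0.4654, 0.2664, 0.2711]
tool_rot: [0.496, 0.829, 0.109, 0.234]
force: [-0.9, -0.3, -0.3]
finger_gap: 0.002
gripper_force: 0.0
```

Run:
```python
from h import *
st();w=look();t=cams.snapshot('scene')[:,:,::-1]
cv2.imwrite('pics/w7.png',np.hstack([cv2.resize(t[140:240,270:370],(400,400),interpolation=cv2.INTER_CUBIC),cv2.resize(w[100:380,140:420],(400,400))]))
```

```text
t 33.65 cap in port mm [-34.24  41.21 127.82] ang -55.96 tilt [-0.05 -0.05]
F port [-0.88 -0.38  0.22] T port [-0.019  0.195  0.003] gap 0.002 q [ 0.46  0.26  1.91 -0.51  0.58  0.34]
red [348.2406015  182.88721805] [342 177  13  13 133] [ 0.6 94.8 38. ]
```

View pics/w7.png

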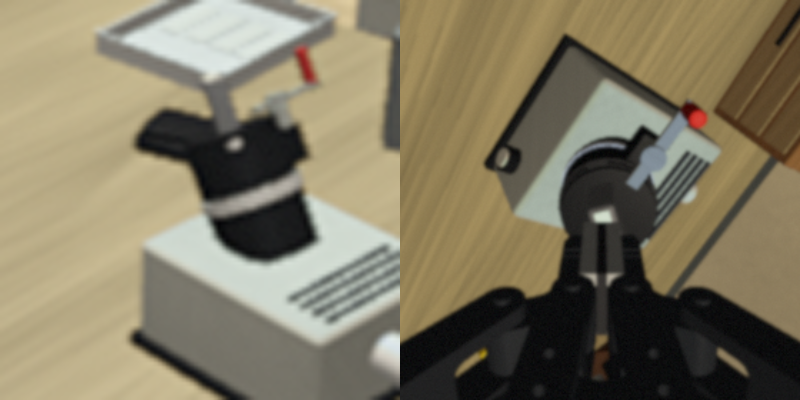

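The clip tongue now lies over the cap's rim, at about (635,185) in the right crop. The handle is at port (0.6, 94.8), which is closed, and the gripper is clear of everything. I'll hand the job in.

```bash
python3 -c "
from station import order
print(order.sign_off())"
```

```text
the job is handed in; nothing more can be done
None
```

The cap is home on the port with its flange flush as far as the images and its 4.7 mm drop show, the clip is closed over its rim to the stop, the gripper touched nothing else, and I handed the job in at about 34 s (no verdict was returned).

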